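# Put serviced panel-saw rollers and clamp shoes into their nests

## Task

Put the panel saw's serviced spare parts away: set the two guide rollers and the two clamp shoes each down into the plywood nest whose cut-out matches it in shape and size, so that every part lies flat on the floor of its own recess, upright as it stands now. Leave the glue bottle and the hammer where they are.

Things in the scene. Friction and masses are not known exactly. Their poses are not given: they have to be found in the camera images.
- large_roller: Guide roller standing on its flat end (axle vertical): plain cylinder, black rubber tyre with a pale metal hub disc and dark bore on its top face, 58 mm diameter, 34 mm tall, about 160 g. It is the larger of the two rollers. Origin: centre of its underside; z up along the axle.
- small_roller: Guide roller standing on its flat end (axle vertical): plain cylinder, black rubber tyre with a pale metal hub disc and dark bore on its top face, 40 mm diameter, 34 mm tall, about 80 g. It is the smaller of the two rollers. Origin: centre of its underside; z up along the axle.
- long_shoe: Clamp shoe lying on its rubber sole: blue painted straight bar 110 mm long (its x axis), 28 mm wide (its y axis), 34 mm tall, with vertical sides, a steel stub 20 mm across and 12 mm tall in the middle of its top (46 mm overall) and a small bolt head near each end; about 300 g. It is the longer of the two shoes. The same either way round. Origin: centre of its underside, z up.
- short_shoe: Clamp shoe lying on its rubber sole: blue painted straight bar 70 mm long (its x axis), 28 mm wide (its y axis), 34 mm tall, with vertical sides, a steel stub 20 mm across and 12 mm tall in the middle of its top (46 mm overall) and a small bolt head near each end; about 200 g. It is the shorter of the two shoes. The same either way round. Origin: centre of its underside, z up.
- large_round_nest: Plywood block fixed to the bench, 100 by 100 mm (its x by y) and 15 mm thick, with a round, 74 mm diameter recess in its top, 7 mm deep, centred, with a flat brown cork floor 8 mm above the block's underside. The nest of the large roller: 8 mm of play all round. Origin: centre of the block's underside, z up.
- small_round_nest: Plywood block fixed to the bench, 80 by 80 mm (its x by y) and 15 mm thick, with a round, 56 mm diameter recess in its top, 7 mm deep, centred, with a flat brown cork floor 8 mm above the block's underside. The nest of the small roller: 8 mm of play all round. Origin: centre of the block's underside, z up.
- long_nest: Plywood block fixed to the bench, 150 by 70 mm (its x by y) and 15 mm thick, with a rectangular, 126 mm (x) by 44 mm (y), recess in its top, 7 mm deep, centred, with a flat brown cork floor 8 mm above the block's underside. The nest of the long shoe (shoe's x along the nest's x, either way round): 8 mm of play all round. Origin: centre of the block's underside, z up.
- short_nest: Plywood block fixed to the bench, 110 by 70 mm (its x by y) and 15 mm thick, with a rectangular, 86 mm (x) by 44 mm (y), recess in its top, 7 mm deep, centred, with a flat brown cork floor 8 mm above the block's underside. The nest of the short shoe (shoe's x along the nest's x, either way round): 8 mm of play all round. Origin: centre of the block's underside, z up.
- glue_bottle: Bystander: upright glue bottle, 64 mm diameter, 170 mm tall, at the right edge of the work. Origin: centre of its underside. To be left alone.
- hammer: Bystander: steel hammer with a wooden handle, about 240 mm long, 26 mm high, lying on the bench at the left edge of the work. Origin: underside, near mid-length; x axis along the handle towards the head. To be left alone.
Mind the look-alikes: they are no part of the job. What is shaped like the large_roller but pink or red is not meant.

How it is judged (in metres and radians):
At the end, for the whole second after the job is handed in: Each part rests flat in its own nest: centre within 14 mm of the nest's centre, underside at most 11 mm above the nest block's underside (recess floor: 8 mm), upright within 0.1 rad, still and released; bottle and hammer within 30 mm of where they started (horizontal distance between large_roller and large_round_nest below 0.014 m and z of large_roller in the frame of large_round_nest below 0.011 m and angle between each of large_roller, small_roller, long_shoe, short_shoe's own z axis and vertical below 0.1 rad and linear speed of each of large_roller, small_roller, long_shoe, short_shoe below 0.02 m/s and angular speed of each of large_roller, small_roller, long_shoe, short_shoe below 0.2 rad/s and horizontal distance between small_roller and small_round_nest below 0.014 m and z of small_roller in the frame of small_round_nest below 0.011 m and horizontal distance between long_shoe and long_nest below 0.014 m and z of long_shoe in the frame of long_nest below 0.011 m and horizontal distance between short_shoe and short_nest below 0.014 m and z of short_shoe in the frame of short_nest below 0.011 m and distance of each of glue_bottle, hammer from where it was at the start of the episode below 0.03 m); the robot touches nothing.
It fails at once if the glue bottle is knocked over (angle between glue_bottle's own z axis and vertical above 0.5 rad).
It fails at once if the large roller is tipped over (angle between large_roller's own z axis and vertical above 0.8 rad).
It fails at once if the small roller is tipped over (angle between small_roller's own z axis and vertical above 0.8 rad).
It fails at once if the long shoe is tipped over (angle between long_shoe's own z axis and vertical above 0.8 rad).
It fails at once if the short shoe is tipped over (angle between short_shoe's own z axis and vertical above 0.8 rad).
It also fails if it takes over 112 s, if anything falls off the work surface, if the arm or the gripper's body presses on something with over 40 N, if the wrist force passes 120 N, or if a joint passes its speed limit or range.

## Robot

A 7-joint arm with a two-finger parallel gripper is mounted at the origin on the work surface. World frame = base frame: x ahead of the robot, y to its left, z up, the work surface at z = 0. Lengths are in mm, angles in rad, forces in N, time in s.
With the tool pointing down it reaches from about 400 to 875 mm from the base axis. Payload 19.3 kg.
Tool frame: the origin (TCP) lies at the very end of the fingers, on their centre line; the grasp point (between the pads) lies 19 mm behind it (grip_point_offset is the z of the grasp point in the tool frame, in mm); z points along the fingers, y is the line along which they close (so a half turn about z gives the same grasp; the last joint's range is limited). The gripper opens to 85 mm and grips with 20 to 120 N. Pads are 22 mm wide; open, the fingers measure 114 mm over their backs; the gripper's body (76 mm by 85 mm) begins 54 mm behind the grasp point. The pads swing forward as they close: fully open they stand 13 mm farther back than shut.
Start: joints at [1.148, 0.521, -0.036, 1.599, 0.021, 1.021, -0.113], TCP at [215.926, -586.507, 231.291] pointing down, gripper open.
Joint ranges: [-2.91, 2.91], [-0.3, 2.13], [-1.5, 1.42], [0.17, 2.43], [-1.26, 4.41], [0.16, 1.93], [-2.52, 2.52]. Speed limits (rad/s): [1.89, 1.89, 2.39, 2.39, 3.01, 3.01, 3.01].

## Interface

Orientations are given as a 3x3 rotation matrix whose columns are the frame's x, y, z axes.
In Python, from workcell import movep, movel, goto_joints, open_gripper, clamp, wait, inverse_kinematics, read_state, camera, PlanningError, finish_job, grip_point_offset gives the robot as it stands. Calls block until the motion is done:
- movep(position, orientation): joint-space move of the TCP to a pose.
- movel(position, frame=None, max_speed=150, guard=None): straight line of the TCP; frame=None keeps the orientation; max_speed is the mean speed in mm/s. With guard (N) it stops when the force on the tool has changed by that much, and returns True; else False.
- goto_joints(angles): joint-space move.
- open_gripper() and clamp(): open the fingers fully, or close them until they stop; the grip force is fixed at half the most.
- wait(seconds).
- inverse_kinematics(position, orientation): joint angles nearest the present ones, or None.
- read_state(): the state.
- camera(name): name is "scene" or "side" or "wrist"; returns a dict with "image" (400x640x3 uint8, blue, green, red), "range_z" (400x640 float32, mm along the optical axis (not along the pixel's ray), 0 where there is no reading), "fx", "fy", "cx", "cy" (pixels), "dist_coeffs" ([k1, k2, p1, p2, k3] as OpenCV has them; the pictures are not rectified), "cam_to_world" (4x4, takes a point from camera to world coordinates). Camera axes: x right, y up, looking along -z (the intrinsics and any distortion apply to the point x, -y, -z); pixel columns grow to the right and rows downward; lengths in mm; the calibration is good to about 2 mm. A picture is of the moment at which its call begins.
A pose or a line that the arm cannot do raises PlanningError and nothing moves.
- finish_job(): hands the job in; it is judged then, once.
The state is a dict: "time": time; "qpos": joint angles; "qvel": joint speeds; "joint_efforts": joint torques, N m; "eef_pos": TCP position; "tool_rot": TCP orientation; "ft_force": force on the tool from outside, world axes, zero at the start; "torque": the same for the moment, N m; "finger_gap": finger opening in mm; "gripper_force": force on a finger pad.
Only numpy, scipy, OpenCV 4.12 (cv2) and the standard library are available. Lean on these libraries where they do the work, as an engineer would, in place of code of your own. Each camera call takes 0.05 s, during which the arm holds its last target. There are 200 camera calls.

## Working session

There is one attempt and no reset: what is moved stays moved. The work goes in short steps, each a Python script; the robot and the scene stay as the last script left them, time stands still between calls to the robot, and variables do not carry over. Pictures are saved under pics/ and viewed, at most 14 in all, crops included, and the job is handed in when it is done.

```bash
mkdir -p pics; ls
python3 - <<'E'
from workcell import *
import cv2,pickle
for n in("scene","side"):
    c=camera(n);cv2.imwrite(f"pics/{n}0.png",c["image"]);pickle.dump(c,open(f"pics/{n}0.pkl","wb"))
    print(n,c["fx"],c["dist_coeffs"],c["cam_to_world"].round(3).tolist() if hasattr(c["cam_to_world"],'round') else c["cam_to_world"])
s=read_state();print(s["time"],s["tool_rot"],grip_point_offset)
E
```

```text
pics
scene 386.29580415159734 [-0.04289693  0.          0.          0.          0.        ] [[-0.198, -0.628, 0.753, 1369.564], [0.98, -0.115, 0.161, 163.931], [-0.015, 0.77, 0.638, 708.53], [0.0, 0.0, 0.0, 1.0]]
side 411.6924322455789 [-0.02607652  0.          0.          0.          0.        ] [[-0.987, 0.105, -0.123, 412.184], [-0.162, -0.674, 0.721, 932.862], [-0.007, 0.731, 0.682, 939.706], [0.0, 0.0, 0.0, 1.0]]
0.1 [[ 9.38401477e-01  3.45546683e-01 -3.97947847e-04]
 [ 3.45546904e-01 -9.38401083e-01  8.62735140e-04]
 [-7.53194246e-05 -9.47101576e-04 -9.99999549e-01]] -18.700000000000003
```

View pics/scene0.png

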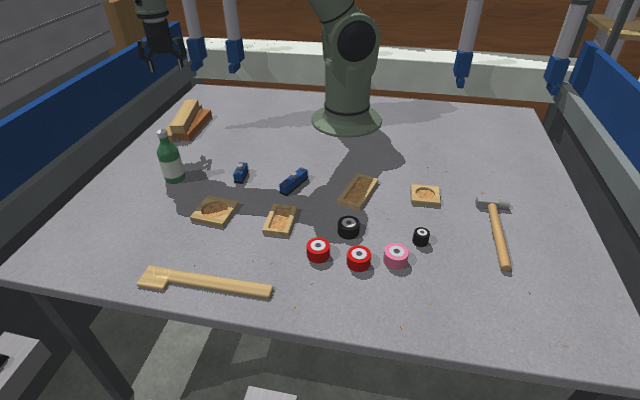

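View pics/side0.png

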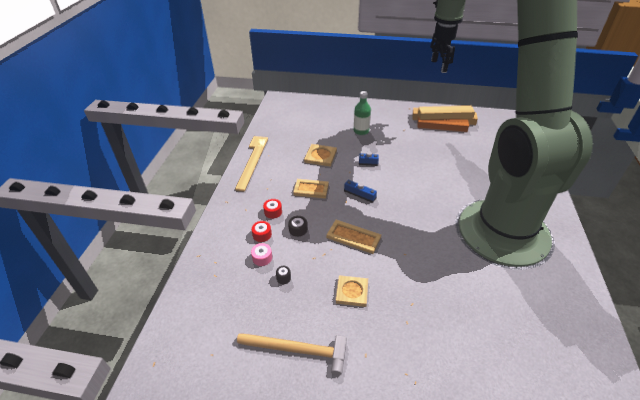

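The scene view shows the black rollers at (348,227) large and (421,237) small. The shoes are at (293,181) long and (241,172) short. The nests are at (215,212) large round, (281,220) short, (358,190) long and (426,195) small round. Next I'll measure their poses from the fused depth.

```bash
cat > vis.py <<'E'
import numpy as np,cv2
def cloud(c):
    h,w=c["range_z"].shape
    u,v=np.meshgrid(np.arange(w,dtype=float),np.arange(h,dtype=float))
    K=np.array([[c["fx"],0,c["cx"]],[0,c["fy"],c["cy"]],[0,0,1]])
    p=cv2.undistortPoints(np.stack([u.ravel(),v.ravel()],1)[:,None],K,np.array(c["dist_coeffs"]))[:,0]
    z=c["range_z"].ravel()
    P=np.stack([p[:,0]*z,-p[:,1]*z,-z,np.ones_like(z)],1)@np.array(c["cam_to_world"]).T
    P[z<=0]=np.nan
    return P[:,:3].reshape(h,w,3)
SEED=dict(large_roller=(348,222),small_roller=(421,233),long_shoe=(293,181),short_shoe=(241,172),
 large_nest=(215,212),short_nest=(281,220),long_nest=(358,190),small_nest=(426,195))
E
python3 - <<'E'
from vis import *;import pickle
C={n:pickle.load(open(f"pics/{n}0.pkl","rb")) for n in("scene","side")}
W={n:cloud(C[n]) for n in C}
for n in W:
    f=W[n].reshape(-1,3); m=(f[:,0]>350)&(f[:,0]<900)&(abs(f[:,1])<450)&(abs(f[:,2])<8)
    print(n,"table z",np.nanmedian(f[m,2]),f[m,2].std())
for k,(u,v) in SEED.items():
    s=W["scene"][v,u]; print(k,s.round())
    for n in W:
        f=W[n].reshape(-1,3); col=C[n]["image"].reshape(-1,3).astype(int)
        zl,zh=(10,19) if "nest" in k else (28,38)
        m=(np.hypot(*(f[:,:2]-s[:2]).T)<(90 if k in("long_nest","large_nest") else 65))&(f[:,2]>zl)&(f[:,2]<zh)
        if "roller" in k: m&=np.hypot(*(f[:,:2]-s[:2]).T)<45
        # connected component on image
        mm=m.reshape(400,640).astype(np.uint8); N,L,st,ce=cv2.connectedComponentsWithStats(mm)
        i=1+np.argmax(st[1:,4]); q=f[(L==i).ravel()]
        r=cv2.minAreaRect(q[:,:2].astype(np.float32)); cc=cv2.minEnclosingCircle(q[:,:2].astype(np.float32))
        print("  ",n,len(q),"z%.1f"%np.median(q[:,2]),"rect",np.round(r[0],1),np.round(r[1],1),round(r[2],1),"circ",np.round(cc[0],1),round(cc[1],1))
# colour ortho
I=np.full((600,800,3),90,np.uint8)
for n in("side","scene"):
    f=W[n].reshape(-1,3); ok=np.isfinite(f[:,0])&(f[:,2]>-10)&(f[:,2]<60)
    x=((900-f[ok,0])).astype(int);y=((f[ok,1]+450)/900*800).astype(int)
    g=(x>=0)&(x<600)&(y>=0)&(y<800); I[x[g],y[g]]=C[n]["image"].reshape(-1,3)[ok][g]
cv2.imwrite("pics/ortho.png",cv2.dilate(I,np.ones((2,2))))
E
```

```text
scene table z 0.4638365905116757 1.51866202099705
side table z 0.6035629115962706 2.076760720115895
large_roller [628.  92.  34.]
   scene 292 z34.6 rect [630.7  92.1] [55.3 57. ] 11.9 circ [630.   92.5] 29.5
   side 217 z34.6 rect [627.1  93.6] [56.7 55.7] 89.9 circ [626.1  93.2] 30.5
small_roller [634. 277.  33.]
   scene 160 z34.4 rect [632.1 278.9] [37.9 39.6] 47.4 circ [632.6 279.8] 21.7
   side 147 z34.5 rect [628.9 279.5] [37.9 38.5] 25.4 circ [628.6 280.1] 20.2
long_shoe [475. -93.  32.]
   scene 197 z34.0 rect [459.1 -99.2] [ 30.7 105.2] 67.3 circ [459.5 -97.2] 53.5
   side 171 z34.4 rect [457.  -98.4] [ 31.4 101.1] 67.2 circ [457.8 -96.5] 51.6
short_shoe [ 462. -260.   35.]
   scene 101 z34.1 rect [ 442.7 -270. ] [70.  28.5] 5.0 circ [ 442.7 -268.2] 35.4
   side 94 z34.3 rect [ 438.7 -271.3] [69.5 33.2] 0.7 circ [ 438.2 -270. ] 36.0
large_nest [ 624. -283.    7.]
   scene 654 z15.0 rect [ 620.1 -284.1] [103.4 103.8] 83.4 circ [ 618.2 -286.1] 70.6
   side 383 z14.9 rect [ 618.2 -284.1] [107.9 101.5] 84.6 circ [ 616.6 -284.9] 69.5
short_nest [626. -90.  10.]
   scene 511 z14.8 rect [620.2 -95.6] [116.8  71.2] 0.7 circ [622.9 -92.7] 62.4
   side 353 z14.6 rect [619.5 -96.1] [110.4  77. ] 1.0 circ [621.  -91.5] 60.7
long_nest [453.  99.   8.]
   scene 475 z15.0 rect [456.6  97.9] [ 71.3 153. ] 74.1 circ [456.3  95.4] 81.6
   side 652 z14.7 rect [454.4  99.7] [ 75.  150.8] 73.9 circ [453.2  98.3] 82.4
small_nest [443. 297.  10.]
   scene 391 z15.2 rect [440.6 293.7] [85.6 81.5] 0.8 circ [441.2 294.2] 56.1
   side 558 z15.2 rect [437.8 293.8] [80.  83.8] 2.0 circ [437.6 294.6] 55.0
```

```bash
cat > rob.py <<'E'
import numpy as np
from workcell import *
HI=235
JOB=dict( # part xy, closing angle deg, nest xy, closing angle, tcp height over part underside, width
 long=((458,-98.8),67.3,(455.5,98.8),74.0,10,28),
 short=((440.7,-270.6),93,(619.9,-95.9),90.8,10,28),
 large=((628.9,92.8),90,(619.2,-284.1),90,7,58),
 small=((630.5,279.2),90,(439.2,293.7),90,8,40))
def rot(deg):
    a=np.radians(deg);y=np.array([np.cos(a),np.sin(a),0]);z=np.array([0,0,-1.])
    return np.stack([np.cross(y,z),y,z],1)
def run(k):
    p,a,n,b,h,w=JOB[k]
    best=None
    for s in(0,180):
        q=[inverse_kinematics([*xy,z],rot(t+s)) for xy,t in((p,a),(n,b)) for z in(HI,h+8)]
        if any(x is None for x in q): continue
        j=max(abs(x[6]) for x in q)
        if best is None or j<best[0]: best=(j,s)
    print(k,"j7 max,flip",best); s=best[1]
    A,B=rot(a+s),rot(b+s)
    open_gripper(); movep([*p,HI],A); movel([*p,70],max_speed=200)
    if movel([*p,h],max_speed=80,guard=15): print("CONTACT on approach",read_state()["eef_pos"]);return
    clamp(); st=read_state(); print("gap",st["finger_gap"],"want",w,"F",st["gripper_force"],"t",st["time"])
    if abs(st["finger_gap"]-w)>5: return
    movel([*p,HI],max_speed=200); movep([*n,HI],B); movel([*n,h+30],max_speed=200)
    g=movel([*n,h+5],max_speed=35,guard=8); st=read_state()
    print("contact",g,"z part",st["eef_pos"][2]-h,"gap",st["finger_gap"])
    open_gripper(); movel([*n,HI],max_speed=200); print("t",read_state()["time"])
E
python3 - <<'E'
from vis import *;import pickle
C=pickle.load(open("pics/scene0.pkl","rb"));W=cloud(C)
for n,uv in dict(bottle=(172,165),bottle2=(165,140),red1=(318,244),red2=(359,253),pink=(397,249),hamhead=(493,203)).items(): print(n,W[uv[1],uv[0]].round())
from rob import *
run("long")
E
```

```text
bottle [nan nan nan]
bottle2 [ 495. -467.  146.]
red1 [721.  31.  35.]
red2 [731. 132.  34.]
pink [701. 220.  34.]
hamhead [465. 478.  24.]
long j7 max,flip (np.float64(0.9744319444245585), 0)
gap 26.63599082637281 want 28 F 59.5056939125061 t 4.725
contact True z part 8.035172584871592 gap 27.011556203016674
t 10.375
```

Run:
```python
from rob import *
import cv2
for k in("short","large","small"): run(k)
for n in("scene","side"):
    c=camera(n);cv2.imwrite(f"pics/{n}1.png",c["image"])
    import pickle;pickle.dump(c,open(f"pics/{n}1.pkl","wb"))
```

```text
short j7 max,flip (np.float64(1.5492054667504014), 180)
gap 26.945077224144256 want 28 F 59.81317341327667 t 14.65
contact True z part 8.455972479594447 gap 27.12863939281861
t 20.4667
large j7 max,flip (np.float64(1.48313245075092), 0)
gap 56.41228770624067 want 58 F 62.591092586517334 t 25.2
contact True z part 8.887367240841169 gap 56.27813393535676
t 31.2917
small j7 max,flip (np.float64(0.6162262235815055), 0)
gap 38.53380983058523 want 40 F 60.067275166511536 t 35.9333
contact True z part 8.49941396713767 gap 38.3278351875736
t 41.5083
```

Run:
```python
from vis import *;import pickle
T=dict(long=(455.5,98.8),short=(619.9,-95.9),large=(619.2,-284.1),small=(439.2,293.7))
for n in("scene","side"):
    c=pickle.load(open(f"pics/{n}1.pkl","rb"));f=cloud(c).reshape(-1,3)
    for k,t in T.items():
        m=(np.hypot(*(f[:,:2]-t).T)<65)&(f[:,2]>36)&(f[:,2]<46);q=f[m]
        r=cv2.minAreaRect(q[:,:2].astype(np.float32));A=np.c_[q[:,:2],np.ones(len(q))];s=np.linalg.lstsq(A,q[:,2],rcond=None)[0]
        print(n,k,len(q),"z%.1f"%np.median(q[:,2]),"off",np.round(np.array(r[0])-t,1),np.round(r[1],1),round(r[2],1),"tilt",s[:2].round(3))
    if n=="scene": cv2.imwrite("pics/crop1.png",cv2.resize(c["image"][130:300,120:540],None,fx=1.9,fy=1.9))
```

```text
scene long 200 z42.1 off [-0.5  1. ] [ 28.9 109. ] 74.3 tilt [-0.022 -0.05 ]
scene short 142 z42.2 off [ 0.5 -0. ] [71.4 27.4] 1.2 tilt [-0.018 -0.057]
scene large 252 z42.8 off [-0.3  2.8] [58.6 54.8] 23.2 tilt [-0.035 -0.034]
scene small 113 z42.5 off [2.8 0.9] [36.4 39.3] 17.0 tilt [-0.084 -0.003]
side long 182 z42.6 off [-5.4  2.4] [ 30.  108.9] 74.7 tilt [-0.014 -0.069]
side short 108 z41.9 off [-3.   3.6] [33.5 70. ] 86.3 tilt [-0.008 -0.071]
side large 123 z43.3 off [-1.9  1.8] [54.  62.2] 25.8 tilt [ 0.021 -0.025]
side small 163 z42.6 off [-1.9  0.9] [37.9 38.6] 83.5 tilt [ 0.002 -0.068]
```

View pics/crop1.png

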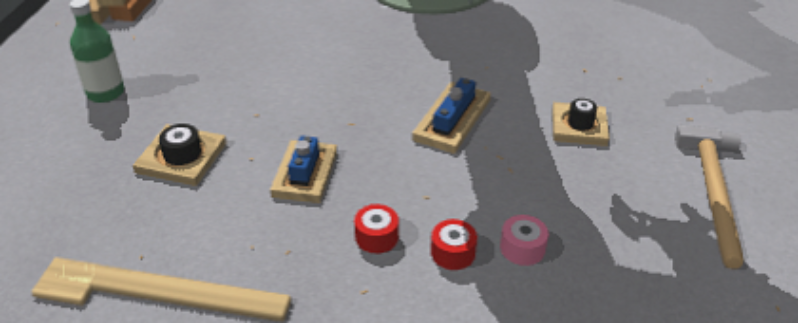

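The crop shows all four parts seated in their nests: (180,145), (304,160), (455,105) and (582,113). Their tops measure 42–43 mm, as expected, and each is within about 6 mm of its nest's centre. The bottle and hammer haven't moved.

```bash
python3 -c "
from workcell import *
print(finish_job())"
```

```text
the job is handed in; nothing more can be done
None
```

The job is handed in: both rollers and both shoes measured flat in their matching nests, the bottle and hammer were left alone, and it took about 42 s of the 112 s allowed; the hand-in gave no verdict back.

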